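Hang the cleaning basket to drip and cover the bath

ROBOT

A 7-joint arm with a two-finger parallel gripper is mounted at the origin on the work surface. World frame = base frame: x ahead of the robot, y to its left, z up, the work surface at z = 0. Lengths are in m, angles in rad, forces in N, time in s.
With the tool pointing down it reaches from about 0.4 to 0.85 m from the base axis. Payload 10.4 kg.
Tool frame: the origin (TCP) lies at the very end of the fingers, on their centre line; the grasp point (between the pads) lies 19 mm behind it (manip.grip_point_offset is the distance from the TCP to the grasp point, in m); z points along the fingers, y is the line along which they close (so a half turn about z gives the same grasp; the last joint's range is limited). The gripper opens to 85 mm and grips with 20 to 120 N. Pads are 22 mm wide; open, the fingers measure 114 mm over their backs; the gripper's body (76 mm by 85 mm) begins 54 mm behind the grasp point. The pads swing forward as they close: fully open they stand 13 mm farther back than shut.
Start: joints at [1.25, 0.332, -0.065, 1.46, 0.022, 1.35, -0.088], TCP at [0.183, -0.598, 0.231] pointing down, gripper open.
Joint ranges: [-2.6, 2.6], [-0.5, 2.12], [-1.47, 1.34], [0.16, 2.42], [-1.27, 4.41], [0.06, 2.06], [-2.6, 2.6]. Speed limits (rad/s): [2.22, 2.22, 2.79, 2.79, 3.14, 3.14, 3.14].

INTERFACE

Orientations are given as a unit quaternion [x, y, z, w].
In Python, from workcell import manip gives the robot as it stands. The module is installed in compiled form; this text tells all that it offers.
- The arm moves only by the shell command python3 -m inch 'ROWS' [OPENING] [FORCE]. ROWS is JSON, a list of rows, each a list of 2 entries, a list of its own where there are three numbers: the shift along the tool's x, y, z each as a share of 0.08 m, from -1 to 1, then the turn, a rotation vector about the tool's x, y, z each as a share of 45 degrees, from -1 to 1. A call has exactly 10 rows; each row is the pose to reach, as a shift and turn from the pose commanded when the call began, along the tool's axes at that moment; what a row does not reach only later rows make up. A row lasts 1/10 s, in which the tool goes at most 50 mm and 8.59 degrees, less where a joint would pass 70% of its speed; a pose out of reach is approached as far as the arm can. A call with a number of a shift or a turn outside -1 to 1 is refused whole. A call with a gripper value outside its range is refused whole. OPENING is the opening, from 0 (shut) to 1 (fully open), set as the call begins (- or left out, the last holds). The fingers move at their own pace and stop on an object; FORCE is the grip in N (left out, the last holds). Time passes only in rows, so rows that repeat a pose let the fingers close, or fill a call up. It gives the time, the measured TCP pose, the force, the opening and the grip force at its end, in the units of the state.
- manip.get_obs(): the state, without advancing time (a new reading comes with each control period).
- manip.camera(name): name is "scene" or "top" or "wrist"; returns the picture (420x560x3 uint8, red, green, blue); there is no depth.
- manip.camera_params(name): a dict with "fov_y" (degrees; the focal length in pixels is half the picture's height over the tangent of half this angle, whatever the lens; pixels are square), "cx", "cy" (the principal point, pixels), "camera_from_world" (4x4, takes a point from world to camera coordinates); the wrist camera has in their place "T_tool_cam" (4x4, takes a point from camera to tool coordinates, whose origin is the TCP and whose axes are the flange's). Camera axes: x right, y up, looking along -z (the intrinsics and any distortion apply to the point x, -y, -z); pixel columns grow to the right and rows downward; lengths in m; the calibration is good to about 2 mm. A picture is of the moment at which its call begins: read the wrist's pose just before it. camera_params takes no time and is no camera call.
- manip.hand_in(): hands the job in; it is judged then, once.
The state is a dict: "clock": time; "joint_pos": joint angles; "joint_velocities": joint speeds; "tau": joint torques, N m; "position": TCP position; "ee_rot": TCP orientation; "ft_force": force on the tool from outside, world axes, zero at the start; "torque": the same for the moment, N m; "grip_width": opening from 0.0 (shut) to 1.0 (fully open); "grasp_force": force on a finger pad.
Only numpy, scipy, OpenCV 4.12 (cv2) and the standard library are available. Lean on these libraries where they do the work, as an engineer would, in place of code of your own. Each camera call takes 0.05 s, during which the arm holds its last target. There are 200 camera calls.

TASK

Lift the wire basket out of the ultrasonic bath by its blue grip and hang it by its handle on the red hook of the drip stand, keeping it upright on the way. Then turn the loose steel lid to match the bath's two studs and seat it flat on the bath with a stud through each hole. Let go of both, with the basket hanging still, and leave the jars and the bottle alone.

Things in the scene. Friction and masses are not known exactly. Their poses are not given: they have to be found in the camera images.
- bath: White benchtop ultrasonic bath, fixed, 200 (x) x 150 (y) x 120 mm high, with an open well 140 x 100 mm, 70 mm deep (well floor 50 mm above the bench). Origin: centre of its underside; z up. Two brass studs, 10 mm diameter with tapered tips, rise 16 mm above the rim at x = +84 and -84 mm, y = 0.
- bath_top (a point): Centre of the bath's mouth, at rim height (120 mm above the bench), axes as the bath's; the underside of the seated lid lies here.
- basket: Loose wire basket, about 0.35 kg, 110 (x) x 76 (y) x 45 mm high, in the bath's well at the start. Origin: centre of underside; z up. Rigid handle of 8 mm rod in its y-z plane: uprights at y = +-36 mm up to 86 mm, sloping in to a 24 mm top bar along y at 106 mm. Opening under the bar: 57 mm high above the basket rim, 64 mm wide; the hook passes along the basket's x, either way round.
- basket_bar (a point): Middle of the handle's top bar, 106 mm above the basket's underside, 4 mm bar radius; axes as the basket's.
- basket_grip (a point): A point in the blue grip, a block 20 (x) x 32 (y) x 45 mm high that spans 109 to 154 mm above the basket's underside; this point is 134 mm above the underside, a good height to pinch it from above.
- stand: Fixed drip stand: base 200 x 110 mm, white drip tray (rim 24 mm high), steel post at x = +95 mm, top 221 mm high. A red hook arm of 10 mm rod runs level from the post to -x, centre line 210 mm high, to x = -22 mm, then turns up to end at x = -36 mm. Origin: on the bench under the hook's seat; z up; the hook opens to -x.
- hook_seat (a point): Where the centre of the basket's top bar comes to rest when hung on the hook arm: 219 mm above the bench, 9 mm above the arm's centre line; axes as the stand's (arm runs along x, tip at -x). The basket may hang anywhere along the level arm.
- hook_tip (a point): Centre of the round upturned end of the hook, 226 mm above the bench, rod radius 5 mm (highest point 231 mm), 36 mm to -x of the seat.
- lid: Loose steel bath lid, about 0.25 kg, plate 196 (x) x 140 (y) x 6 mm, lying flat on the bench at the start. Origin: centre of its underside; z up. Two 16 mm through holes at x = +84 and -84 mm, y = 0; it fits the bath either way round. A black bar handle 70 (x) x 18 (y) mm rises from the plate's middle to 48 mm above the underside.
- lid_grip (a point): Centre of the lid's handle, 34 mm above the lid's underside, a good height to pinch it across its 18 mm thickness; axes as the lid's.
- blue_jar: Bystander: glass jar with blue cap, 68 mm diameter, 95 mm high; origin: centre of its underside.
- amber_bottle: Bystander: amber bottle with white cap, 48 mm diameter, 100 mm high; origin: centre of its underside.
- paste_jar: Bystander: glass jar with brass-coloured cap, 68 mm diameter, 80 mm high; origin: centre of its underside.

How it is judged:
On the way, in this order (a step that is already met when the one before it is completed fails the run):
1. the basket hangs by its handle on the hook, let go (x of basket_bar in the frame of hook_seat between -0.028 and 0.045 m and y of basket_bar in the frame of hook_seat between -0.025 and 0.025 m and z of basket_bar in the frame of hook_seat between -0.008 and 0.01 m and angle between basket's own z axis and vertical below 0.3 rad and contact force between basket and stand above 1 N and contact force between basket and the fingers below 0.2 N), for 0.3 s.
2. the lid lies seated on the bath with both studs through its holes, let go (horizontal distance between lid and bath_top below 0.008 m and angle between the x axis of lid and the x axis of bath, either way round below 0.08 rad and angle between lid's own z axis and vertical below 0.03 rad and z of lid in the frame of bath_top between -0.004 and 0.004 m and contact force between lid and the fingers below 0.2 N), for 0.2 s.
At the end, for the whole second after the job is handed in: Basket released on the hook: bar -28 to +45 mm along the arm from the seat, within 25 mm sideways, -8 to +10 mm in height, tilt < 0.3 rad, at rest (< 0.06 m/s, 0.6 rad/s). Lid released, still and flat on the bath: centred within 8 mm, 4 mm of the rim, 0.08 rad, either way round (all of step 1 and all of step 2 and linear speed of basket below 0.06 m/s and angular speed of basket below 0.6 rad/s and linear speed of lid below 0.03 m/s); the robot touches nothing.
It fails at once if a bystander jar or bottle is moved more than 30 mm or tipped (distance of any of blue_jar, amber_bottle, paste_jar from where it was at the start of the episode above 0.03 m or angle between any of blue_jar, amber_bottle, paste_jar's own z axis and vertical above 0.5 rad).
It fails at once if the basket is tipped more than 0.7 rad from upright (angle between basket's own z axis and vertical above 0.7 rad).
It also fails if it takes over 64 s, if anything falls off the work surface, if the arm or the gripper's body presses on something with over 40 N, if the wrist force passes 120 N, or if a joint passes its speed limit or range.

## Working session

There is one attempt and no reset: what is moved stays moved. The work goes in short steps, Python scripts to look and compute and a shell command to move; the robot and the scene stay as the last step left them, time stands still between calls to the robot, and variables do not carry over. Pictures are saved under pics/ and viewed, at most 13 in all, crops included, and the job is handed in when it is done.

```bash
mkdir -p pics; python3 - <<'E'
from workcell import manip
import cv2,numpy as np
np.set_printoptions(precision=4,suppress=True)
o=manip.get_obs();print(o)
for n in("scene","top"):
    cv2.imwrite(f"pics/{n}0.png",manip.camera(n)[:,:,::-1])
    print(n,manip.camera_params(n))
print(manip.camera_params("wrist"),manip.grip_point_offset)
E
```

```text
{'clock': 0.0, 'joint_pos': array([ 1.2504,  0.3329, -0.0647,  1.461 ,  0.0216,  1.3499, -0.0885]), 'joint_velocities': array([-0.0011,  0.001 ,  0.001 ,  0.0009, -0.0001,  0.0009, -0.0001]), 'tau': array([  0.0008, -62.5454,   0.0497, -39.1605,   0.0164,   0.0099,
        -0.    ]), 'position': array([ 0.1833, -0.5971,  0.2305]), 'ee_rot': array([ 0.9889,  0.1484, -0.0001, -0.0007]), 'ft_force': array([ 0.5417,  0.3071, -0.4129]), 'torque': array([-0.0124, -0.0158,  0.0603]), 'grasp_force': 0.0, 'grip_width': 1.0000909924120032}
scene {'fov_y': 45.277966229925156, 'cx': 278.2156588000466, 'cy': 209.46750000519933, 'camera_from_world': array([[-0.7258,  0.6878, -0.0154,  0.4295],
       [-0.5108, -0.5238,  0.6817,  0.1776],
       [ 0.4608,  0.5026,  0.7315, -1.3986],
       [ 0.    ,  0.    ,  0.    ,  1.    ]])}
top {'fov_y': 55.28741877028135, 'cx': 282.5385875871148, 'cy': 213.86237707901432, 'camera_from_world': array([[ 0.0132, -0.9999, -0.0059, -0.0002],
       [ 0.9876,  0.0121,  0.1567, -0.5951],
       [-0.1566, -0.0078,  0.9876, -0.854 ],
       [ 0.    ,  0.    ,  0.    ,  1.    ]])}
{'fov_y': 65.33069980870373, 'cx': 281.0322273362745, 'cy': 214.01104401027024, 'T_tool_cam': array([[ 0.0012,  0.9475,  0.3196,  0.0809],
       [ 1.    , -0.0013, -0.    , -0.0002],
       [ 0.0004,  0.3196, -0.9475, -0.144 ],
       [ 0.    ,  0.    ,  0.    ,  1.    ]])} 0.0187
```

View pics/top0.png

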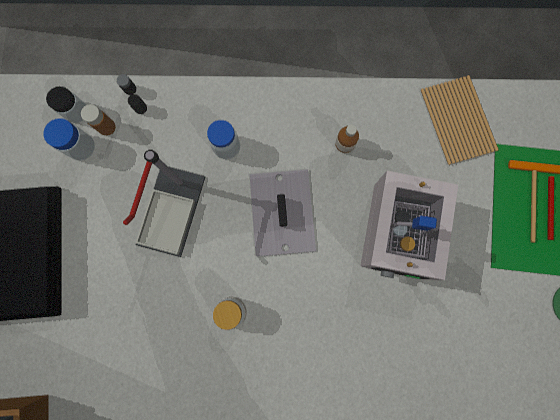

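View pics/scene0.png

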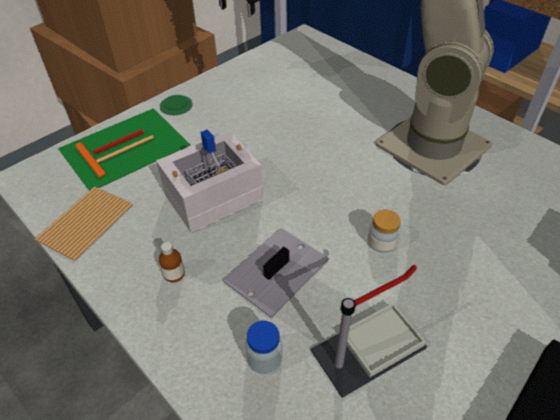

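The top view shows the bath on the right with its studs near (422,184) and (410,265) and the blue grip near (425,223). The lid holes are near (279,177) and (285,247). The hook runs from its post at (151,156) to its tip at (126,222). The jars and bottle are at (221,133), (347,137) and (228,315). The scene view agrees.

```bash
cat > h.py <<'E'
from workcell import manip
import cv2,numpy as np
from scipy.spatial.transform import Rotation as R
np.set_printoptions(precision=4,suppress=True)
def ray(name,uv,pose=None):
    p=manip.camera_params(name); f=210/np.tan(np.radians(p["fov_y"]/2))
    d=np.array([(uv[0]-p["cx"])/f,-(uv[1]-p["cy"])/f,-1])
    if name=="wrist":
        T=np.eye(4);T[:3,:3]=R.from_quat(pose["ee_rot"]).as_matrix();T[:3,3]=pose["position"]
        T=T@p["T_tool_cam"]
    else: T=np.linalg.inv(p["camera_from_world"])
    return T[:3,3],T[:3,:3]@d
def onz(name,uv,z,pose=None):
    c,d=ray(name,uv,pose); return c+d*(z-c[2])/d[2]
def tri(a,b):
    (c1,d1),(c2,d2)=a,b
    s=np.linalg.lstsq(np.c_[d1,-d2],c2-c1,rcond=None)[0]
    p,q=c1+s[0]*d1,c2+s[1]*d2
    return (p+q)/2,np.linalg.norm(p-q)
def blobs(img,lo,hi,box=None,amin=6):
    h=cv2.cvtColor(img,cv2.COLOR_RGB2HSV); m=cv2.inRange(h,np.array(lo),np.array(hi))
    if box: k=np.zeros_like(m);k[box[1]:box[3],box[0]:box[2]]=255;m&=k
    n,_,s,c=cv2.connectedComponentsWithStats(m)
    return m,[(c[i],s[i]) for i in range(1,n) if s[i,4]>=amin]
E
python3 - <<'E'
from h import *
t=cv2.imread("pics/top0.png")[:,:,::-1].copy();s=cv2.imread("pics/scene0.png")[:,:,::-1].copy()
def show(l,im,n,lo,hi,box,z,amin=8):
    m,b=blobs(im,lo,hi,box,amin)
    for c,st in b: print(l,n,c,st,onz(n,c,z))
    return m
show("stud",t,"top",[12,90,70],[30,255,255],[395,170,440,195],.133)
show("stud",t,"top",[12,90,70],[30,255,255],[395,255,440,280],.133)
show("grip",t,"top",[105,120,50],[130,255,255],[405,205,450,240],.204)
show("hole",t,"top",[0,0,150],[180,255,255],[265,168,295,185],.006,4)
show("hole",t,"top",[0,0,150],[180,255,255],[270,238,300,256],.006,4)
show("handle",t,"top",[0,0,0],[180,255,60],[265,185,300,235],.048)
m=show("hook",t,"top",[0,120,60],[8,255,255],[110,140,165,235],.21)
y,x=np.nonzero(m);P=np.array([onz("top",(a,b),.21) for a,b in zip(x,y)]);c=P.mean(0);v=np.linalg.svd(P-c)[2][0];q=(P-c)@v
print("hook axis",c,v,q.min(),q.max(),c+v*q.min(),c+v*q.max())
show("post",t,"top",[0,0,0],[180,90,70],[140,145,165,165],.221)
show("blue",t,"top",[105,120,50],[130,255,255],[195,115,245,155],.095)
show("brasscap",t,"top",[12,90,70],[30,255,255],[205,290,250,340],.08)
show("white",t,"top",[0,0,150],[180,60,255],[335,115,365,145],.1)
m=show("shook",s,"scene",[0,120,60],[8,255,255],[340,255,425,320],.21)
y,x=np.nonzero(m);i=x.argmax();print(onz("scene",(x[i],y[i]),.226))
show("sgrip",s,"scene",[105,120,30],[130,255,255],[190,120,225,160],.18)
show("sstud",s,"scene",[8,90,50],[30,255,255],[165,130,260,190],.13)
# lid plate corners (top)
hsv=cv2.cvtColor(t,cv2.COLOR_RGB2HSV)
print(hsv[200,262],hsv[200,305],hsv[200,325],hsv[177,279],hsv[247,285],hsv[240,270])
big=cv2.resize(np.hstack([t[160:290,240:330],t[160:290,360:460],t[135:265,100:215]]),None,fx=2.6,fy=2.6,interpolation=cv2.INTER_CUBIC)
cv2.imwrite("pics/crop0.png",big[:,:,::-1]);print(big.shape)
E
```

```text
stud top [421.7273 183.8636] [419 182   6   5  22] [ 0.6471 -0.2778  0.133 ]
stud top [409.381  264.4286] [407 263   6   4  21] [ 0.4828 -0.2466  0.133 ]
grip top [423.9965 222.581 ] [412 216  25  14 284] [ 0.557  -0.2544  0.204 ]
hole top [267.1111 169.7778] [265 168   4   4   9] [0.7078 0.046  0.006 ]
hole top [273.7273 168.6364] [271 168   7   3  11] [0.7108 0.0302 0.006 ]
hole top [279.5 168.5] [279 168   2   2   4] [0.7113 0.0164 0.006 ]
hole top [287.8333 168.5   ] [286 168   4   2   6] [ 0.7115 -0.0035  0.006 ]
hole top [292.25 168.25] [291 168   3   2   4] [ 0.7123 -0.0141  0.006 ]
hole top [285.2 246.8] [284 246   3   3   5] [0.5242 0.0005 0.006 ]
hole top [294. 255.] [291 255   7   1   7] [ 0.5055 -0.0201  0.006 ]
handle top [281.7959 210.0286] [277 195  10  32 245] [0.6035 0.0091 0.048 ]
hook top [138.4269 192.8687] [123 161  29  64 335] [0.6053 0.2738 0.21  ]
hook axis [0.6055 0.2738 0.21  ] [-0.9629  0.2699  0.    ] -0.06221354299812642 0.06212665363189269 [0.6654 0.257  0.21  ] [0.5457 0.2905 0.21  ]
post top [154.4375 158.4911] [144 150  21  15 112] [0.6683 0.2445 0.22
[... 499 characters left out ...]
  4   5   8] [ 0.7795 -0.1652  0.1   ]
white top [359.7857 135.3571] [359 132   3   7  14] [ 0.7618 -0.159   0.1   ]
shook scene [386.1057 285.8293] [355 265  62  41 369] [0.5978 0.2707 0.21  ]
[0.5426 0.287  0.226 ]
sgrip scene [207.9442 141.1459] [201 130  15  23 233] [ 0.5563 -0.2655  0.18  ]
sstud scene [238.6  146.95] [237 144   4   7  20] [ 0.4836 -0.2492  0.13  ]
sstud scene [223.15 169.35] [221 168   6   4  20] [ 0.5603 -0.2135  0.13  ]
sstud scene [174.5 173.5] [173 171   4   6  20] [ 0.6485 -0.2803  0.13  ]
sstud scene [216.1111 172.3333] [215 171   3   4   9] [ 0.5782 -0.2169  0.13  ]
[138  12 105] [160   6 121] [ 30   9 140] [ 36   9 144] [ 43  11 156] [150  10 134]
(338, 793, 3)
```

View pics/crop0.png

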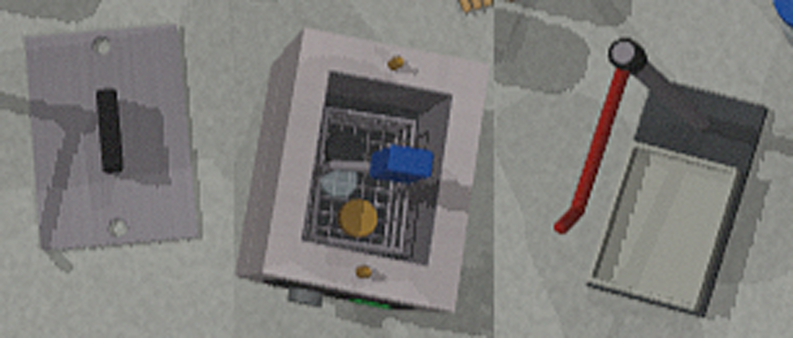

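The crop shows the lid holes at (278.8,177.7) and (285.8,247.3), the post cap at (151.2,155.4) and the upturned hook tip at about (125,220). The basket is nearly parallel to the well, so pinching the grip across its y works.

```bash
cat >> h.py <<'E'
def go(p,yaw,o=None):
    o=o or manip.get_obs(); M=R.from_quat(o["ee_rot"]); y=np.radians(yaw)
    Mt=R.from_matrix([[np.cos(y),np.sin(y),0],[np.sin(y),-np.cos(y),0],[0,0,-1]])
    x=M.as_matrix()[:,0]
    print("clk %.2f"%o["clock"],"pos",o["position"],"yaw %.2f"%np.degrees(np.arctan2(x[1],x[0])),
      "SHIFT",np.round(M.inv().apply(np.array(p)-o["position"])/.08,3),"TURN",np.round(np.degrees((M.inv()*Mt).as_rotvec())/45,3),"j",o["joint_pos"],"F",o["ft_force"],"g",round(o["grip_width"],3))
E
python3 - <<'E'
from h import *
t=cv2.imread("pics/top0.png")[:,:,::-1].copy()
post=onz("top",(151.2,155.4),.221);print("post",post)
m,_=blobs(t,[0,120,60],[8,255,255],[110,140,165,235])
y,x=np.nonzero(m);k=y<207
P=np.array([onz("top",(a,b),.211) for a,b in zip(x[k],y[k])]);c=P.mean(0);v=np.linalg.svd(P-c)[2][0];v*=-np.sign(v[0])
print("arm",c,v,np.degrees(np.arctan2(-v[1],-v[0])))
i=y>=218;tp=np.array([x[i].mean(),y[i].mean()]);tip=onz("top",tp,.228);print("tip",tip,tip-post,np.linalg.norm((tip-post)[:2]))
h1=onz("top",(278.8,177.7),.003);h2=onz("top",(285.8,247.3),.003);d=h1-h2;print("lid",(h1+h2)/2,np.linalg.norm(d),np.degrees(np.arctan2(d[1],d[0])))
pose=(0.556,-.262,.235);go(pose,169)
E
```

```text
post [0.6741 0.2509 0.221 ]
arm [0.6226 0.2684 0.211 ] [-0.9703  0.2421 -0.    ] -14.00909789741224
tip [0.5506 0.2846 0.228 ] [-0.1235  0.0337  0.007 ] 0.12805751334394103
lid [0.6064 0.0084 0.003 ] 0.16720566474036175 6.430289037067314
clk 0.10 pos [ 0.1833 -0.5972  0.2306] yaw 17.06 SHIFT [ 5.683 -2.638 -0.052] TURN [-0.001 -0.002 -3.376] j [ 1.2504  0.3328 -0.0647  1.4609  0.0216  1.3499 -0.0885] F [0.4809 0.6996 0.4156] g 0.998
```

```bash
python3 -m inch '[[[0.1,-0.05,0],[0,0,-0.1]],[[0.2,-0.1,0],[0,0,-0.2]],[[0.3,-0.15,0],[0,0,-0.3]],[[0.4,-0.2,0],[0,0,-0.4]],[[0.5,-0.25,0],[0,0,-0.5]],[[0.6,-0.3,0],[0,0,-0.6]],[[0.7,-0.35,0],[0,0,-0.7]],[[0.8,-0.4,0],[0,0,-0.8]],[[0.9,-0.45,0],[0,0,-0.9]],[[1,-0.5,0],[0,0,-1]]]' 1; python3 -c "
from h import *
go((0.556,-.262,.235),169)"
```

```text
clock: 1.1
position: [0.2483, -0.5353, 0.2309]
ee_rot: [0.856, 0.517, 0.0, -0.0]
ft_force: [-0.5, -0.1, 0.5]
grip_width: 0.998
grasp_force: 0.0
clk 1.10 pos [ 0.2483 -0.5353  0.2309] yaw 62.25 SHIFT [ 4.815  1.813 -0.05 ] TURN [ 0.    -0.001 -2.372] j [ 1.2351  0.2657 -0.2123  1.5496  0.0569  1.3331  0.5323] F [-0.4584 -0.0993  0.475 ] g 0.998
```

```bash
python3 -m inch '[[[0.1,0.04,0],[0,0,-0.1]],[[0.2,0.08,0],[0,0,-0.2]],[[0.3,0.12,0],[0,0,-0.3]],[[0.4,0.16,0],[0,0,-0.4]],[[0.5,0.2,0],[0,0,-0.5]],[[0.6,0.24,0],[0,0,-0.6]],[[0.7,0.28,0],[0,0,-0.7]],[[0.8,0.32,0],[0,0,-0.8]],[[0.9,0.36,0],[0,0,-0.9]],[[1,0.4,0],[0,0,-1]]]' >/dev/null; python3 -m inch '[[[0.04,0.1,0],[0,0,-0.1]],[[0.09,0.2,0],[0,0,-0.2]],[[0.13,0.3,0],[0,0,-0.3]],[[0.18,0.4,0],[0,0,-0.4]],[[0.22,0.5,0],[0,0,-0.5]],[[0.26,0.6,0],[0,0,-0.6]],[[0.31,0.7,0],[0,0,-0.7]],[[0.35,0.8,0],[0,0,-0.8]],[[0.4,0.9,0],[0,0,-0.9]],[[0.44,1,0],[0,0,-1]]]'; python3 -c "
from h import *
go((0.556,-.262,.235),169)"
```

```text
clock: 3.1
position: [0.3801, -0.4225, 0.231]
ee_rot: [0.24, 0.971, 0.0, -0.0]
ft_force: [0.0, 0.4, -0.2]
grip_width: 1.001
grasp_force: 0.0
clk 3.10 pos [ 0.3801 -0.4225  0.231 ] yaw 152.25 SHIFT [-1.011  2.8   -0.05 ] TURN [ 0.    -0.001 -0.372] j [ 1.1753  0.2465 -0.4909  1.594   0.1186  1.3315  1.7553] F [ 0.0285  0.3837 -0.2425] g 1.001
```

```bash
python3 -m inch '[[[-0.04,0.1,0],[0,0,-0.04]],[[-0.07,0.2,0],[0,0,-0.07]],[[-0.11,0.3,0],[0,0,-0.11]],[[-0.14,0.4,0],[0,0,-0.15]],[[-0.18,0.5,0],[0,0,-0.19]],[[-0.22,0.6,0],[0,0,-0.22]],[[-0.25,0.7,0],[0,0,-0.26]],[[-0.29,0.8,0],[0,0,-0.3]],[[-0.32,0.9,0],[0,0,-0.33]],[[-0.36,1,0],[0,0,-0.37]]]' >/dev/null; python3 -m inch '[[[-0.09,0.1,0],[0,0,0]],[[-0.18,0.2,0],[0,0,0]],[[-0.27,0.3,0],[0,0,0]],[[-0.36,0.4,0],[0,0,0]],[[-0.45,0.5,0],[0,0,0]],[[-0.54,0.6,0],[0,0,0]],[[-0.63,0.7,0],[0,0,0]],[[-0.72,0.8,0],[0,0,0]],[[-0.81,0.9,0],[0,0,0]],[[-0.9,1,0],[0,0,0]]]'; python3 - <<'E'
from h import *
go((0.556,-.262,.235),169)
o=manip.get_obs();w=manip.camera("wrist");cv2.imwrite("pics/w1.png",w[:,:,::-1])
m,b=blobs(w,[105,120,40],[130,255,255],None,200)
for c,s in b: print(c,s,onz("wrist",c,.204,o))
E
```

```text
clock: 5.1
position: [0.53, -0.3009, 0.2313]
ee_rot: [0.098, 0.995, -0.0, 0.0]
ft_force: [0.6, 0.4, 0.6]
grip_width: 0.997
grasp_force: 0.0
clk 5.10 pos [ 0.53   -0.3009  0.2313] yaw 168.71 SHIFT [-0.224  0.54  -0.046] TURN [-0.     0.    -0.006] j [ 0.9187  0.3601 -0.611   1.4791  0.208   1.3676  1.6697] F [0.557  0.4304 0.5802] g 0.997
[347.9161 271.3838] [ 319  243   61   57 2931] [ 0.547  -0.2646  0.204 ]
```

View pics/w1.png

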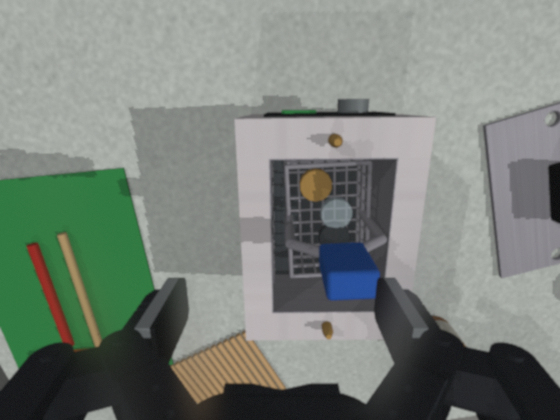

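The wrist view shows the bath with its studs at (336,140) and (327,330). The blue grip spans about (319–380, 243–300), with the brighter of its two faces possibly the top. I'll separate the two faces by brightness.

```bash
python3 - <<'E'
from h import *
o=manip.get_obs();w=cv2.imread("pics/w1.png")[:,:,::-1].copy()
m,b=blobs(w,[105,120,40],[130,255,255],[300,230,400,310],200)
h=cv2.cvtColor(w,cv2.COLOR_RGB2HSV)
print(h[240:304:4,350,2],h[270:290:4,325:385:6,2])
v=h[:,:,2][m>0].astype(np.float32);th=cv2.threshold(v.astype(np.uint8),0,255,cv2.THRESH_OTSU)[0];print(th)
for l,mm in(("hi",(m>0)&(h[:,:,2]>th)),("lo",(m>0)&(h[:,:,2]<=th))):
    mm=cv2.morphologyEx(mm.astype(np.uint8),cv2.MORPH_OPEN,np.ones((3,3)))
    c=max(cv2.findContours(mm,0,2)[0],key=cv2.contourArea)
    ap=cv2.boxPoints(cv2.minAreaRect(c))
    P=np.array([onz("wrist",p,.204,o) for p in ap]);print(l,cv2.contourArea(c),ap,P[:,:2],P.mean(0),np.linalg.norm(P-np.roll(P,1,0),axis=1))
s1=onz("wrist",(336,140),.133,o);s2=onz("wrist",(327,330),.133,o);d=s2-s1
print("bath",(s1+s2)/2,np.linalg.norm(d),np.degrees(np.arctan2(d[1],d[0])))
E
```

```text
[ 49  86  87  87  86  88  88  87 129 153 155 154 154 154 153  90] [[ 82  92  92  95  97 100 104 107 112  80]
 [ 79 139 144 146 146 147 147 148 148 121]
 [ 79 148 155 155 155 154 155 156 155  62]
 [ 81 149 154 153 155 154 155 155 156  34]
 [ 79 149 153 155 155 155 155 156 154  33]]
118.0
hi 1238.5 [[328.1376 272.1288]
 [377.9489 270.4684]
 [378.8646 297.9379]
 [329.0533 299.5983]] [[ 0.5465 -0.2742]
 [ 0.5511 -0.2454]
 [ 0.5698 -0.2467]
 [ 0.5651 -0.2764]] [ 0.5581 -0.2607  0.204 ] [0.0187 0.0292 0.0187 0.0301]
lo 1469.5 [[305.2812 251.699 ]
 [356.6842 226.522 ]
 [377.7901 269.613 ]
 [326.387  294.7901]] [[ 0.5309 -0.2852]
 [ 0.5213 -0.2544]
 [ 0.5505 -0.2455]
 [ 0.5615 -0.2775]] [ 0.541  -0.2656  0.204 ] [0.0315 0.0323 0.0306 0.0339]
bath [ 0.5626 -0.2644  0.133 ] 0.1652046651096729 -10.790061410804753
```

```bash
python3 - <<'E'
from h import *
go((0.558,-.261,.165),170.5)
E
```

```text
clk 5.15 pos [ 0.5313 -0.2991  0.2313] yaw 168.83 SHIFT [-0.235  0.532  0.829] TURN [ 0.001  0.001 -0.037] j [ 0.9169  0.361  -0.6127  1.4785  0.2078  1.3674  1.6686] F [ 0.2099  1.4184 -0.0987] g 1.003
```

```bash
python3 -m inch '[[[-0.05,0.1,0],[0,0,0]],[[-0.1,0.2,0],[0,0,-0.01]],[[-0.15,0.3,0],[0,0,-0.02]],[[-0.2,0.4,0.05],[0,0,-0.03]],[[-0.22,0.51,0.15],[0,0,-0.04]],[[-0.22,0.51,0.3],[0,0,-0.04]],[[-0.22,0.51,0.45],[0,0,-0.04]],[[-0.22,0.51,0.6],[0,0,-0.04]],[[-0.22,0.51,0.73],[0,0,-0.04]],[[-0.22,0.51,0.83],[0,0,-0.04]]]' 1; python3 -m inch '[[[0,0,0],[0,0,0]],[[0,0,0],[0,0,0]],[[0,0,0],[0,0,0]],[[0,0,0],[0,0,0]],[[0,0,0],[0,0,0]],[[0,0,0],[0,0,0]],[[0,0,0],[0,0,0]],[[0,0,0],[0,0,0]],[[0,0,0],[0,0,0]],[[0,0,0],[0,0,0]]]' 0 60; python3 - <<'E'
from h import *
go((0.557,-.2625,.28),170.5)
E
```

```text
clock: 6.15
position: [0.554, -0.2652, 0.1636]
ee_rot: [0.083, 0.997, 0.0, -0.0]
ft_force: [-0.0, -0.1, 0.3]
grip_width: 0.998
grasp_force: 0.0
clock: 7.15
position: [0.555, -0.2646, 0.1656]
ee_rot: [0.083, 0.997, -0.0, 0.001]
ft_force: [0.5, 2.3, 5.9]
grip_width: 0.365
grasp_force: 60.4
clk 7.15 pos [ 0.555  -0.2646  0.1656] yaw 170.53 SHIFT [-0.022  0.03  -1.43 ] TURN [0.    0.002 0.001] j [ 0.853   0.4211 -0.6208  1.5494  0.253   1.2513  1.5997] F [0.4981 2.301  5.9498] g 0.365
```

```bash
python3 -m inch '[[[0,0,-0.05],[0,0,0]],[[0,0,-0.15],[0,0,0]],[[0,0,-0.25],[0,0,0]],[[0,0,-0.36],[0,0,0]],[[0,0,-0.47],[0,0,0]],[[0,0,-0.58],[0,0,0]],[[0,0,-0.69],[0,0,0]],[[0,0,-0.8],[0,0,0]],[[0,0,-0.9],[0,0,0]],[[0,0,-1],[0,0,0]]]' 0 60; python3 -m inch '[[[0,0,-0.1],[0,0,0]],[[0,0.05,-0.2],[0,0,0]],[[0,0.13,-0.26],[0,0,0]],[[0,0.25,-0.3],[0,0,0]],[[0,0.37,-0.3],[0,0,0]],[[0,0.5,-0.3],[0,0,0]],[[0,0.62,-0.3],[0,0,0]],[[0,0.75,-0.3],[0,0,0]],[[0,0.88,-0.3],[0,0,0]],[[0,1,-0.3],[0,0,0]]]'; python3 - <<'E'
from h import *
go((0.515,.293,.262),165.3)
E
```

```text
clock: 8.15
position: [0.5545, -0.2649, 0.2456]
ee_rot: [0.083, 0.997, -0.0, 0.0]
ft_force: [-1.0, -0.3, -2.9]
grip_width: 0.365
grasp_force: 59.6
clock: 9.15
position: [0.5678, -0.1849, 0.2689]
ee_rot: [0.083, 0.997, 0.0, -0.0]
ft_force: [-0.4, -0.0, -3.8]
grip_width: 0.363
grasp_force: 59.6
clk 9.15 pos [ 0.5678 -0.1849  0.2689] yaw 170.53 SHIFT [1.634 5.784 0.086] TURN [ 0.    -0.     0.116] j [ 0.772   0.325  -0.6749  1.4528  0.2027  1.4344  1.5008] F [-0.3946 -0.0035 -3.8002] g 0.363
```

```bash
for i in 1 2 3; do python3 -m inch '[[[0.03,0.1,0],[0,0,0]],[[0.06,0.2,0],[0,0,0]],[[0.08,0.3,0],[0,0,0.01]],[[0.11,0.4,0],[0,0,0.01]],[[0.14,0.5,0],[0,0,0.01]],[[0.17,0.6,0],[0,0,0.01]],[[0.2,0.7,0],[0,0,0.02]],[[0.22,0.8,0],[0,0,0.02]],[[0.25,0.9,0],[0,0,0.02]],[[0.28,1,0],[0,0,0.02]]]' >/dev/null; done; python3 - <<'E'
from h import *
go((0.515,.293,.262),165.3)
E
```

```text
clk 12.15 pos [0.5448 0.0629 0.2689] yaw 167.81 SHIFT [0.971 2.733 0.086] TURN [-0.     0.     0.056] j [ 0.5044  0.2313 -0.8148  1.5746  0.1699  1.4091  1.0336] F [ 0.3143 -0.1809 -2.1401] g 0.37
```

```bash
for i in 1 2; do python3 -m inch '[[[0.03,0.1,0],[0,0,0]],[[0.07,0.2,0],[0,0,0]],[[0.1,0.3,0],[0,0,0.01]],[[0.14,0.4,0.01],[0,0,0.01]],[[0.17,0.5,0.01],[0,0,0.01]],[[0.21,0.6,0.01],[0,0,0.01]],[[0.24,0.7,0.02],[0,0,0.02]],[[0.28,0.8,0.02],[0,0,0.02]],[[0.31,0.9,0.03],[0,0,0.02]],[[0.35,1,0.03],[0,0,0.02]]]' >/dev/null; done; python3 -m inch '[[[0.03,0.1,0],[0,0,0]],[[0.07,0.2,0],[0,0,0]],[[0.1,0.3,0],[0,0,0.01]],[[0.13,0.4,0],[0,0,0.01]],[[0.16,0.48,0],[0,0,0.01]],[[0.19,0.56,0],[0,0,0.01]],[[0.22,0.63,0],[0,0,0.01]],[[0.24,0.68,0],[0,0,0.01]],[[0.24,0.7,0],[0,0,0.01]],[[0.24,0.7,0],[0,0,0.01]]]'; python3 - <<'E'
from h import *
go((0.515,.293,.259),165.3)
o=manip.get_obs();w=manip.camera("wrist");s=manip.camera("scene");t=manip.camera("top")
cv2.imwrite("pics/w2.png",w[:,:,::-1]);cv2.imwrite("pics/s2.png",s[:,:,::-1]);cv2.imwrite("pics/t2.png",t[:,:,::-1])
for n,im in(("wrist",w),):
    m,b=blobs(im,[0,120,50],[8,255,255],None,60)
    for c,st in b: print(c,st)
big=np.hstack([w[::1,::1],cv2.resize(s[200:380,280:440],(240,270)).repeat(1,0)[:270] if 0 else np.zeros((420,0,3),np.uint8)])
c=cv2.resize(s[200:410,280:400],(240,420),interpolation=cv2.INTER_CUBIC)
cv2.imwrite("pics/w2s.png",np.hstack([w,c])[:,:,::-1])
E
```

```text
clock: 15.15
position: [0.5202, 0.2896, 0.2641]
ee_rot: [0.126, 0.992, -0.0, 0.0]
ft_force: [-0.2, -0.1, -3.1]
grip_width: 0.365
grasp_force: 59.6
clk 15.15 pos [0.5202 0.2896 0.2641] yaw 165.57 SHIFT [0.073 0.025 0.063] TURN [-0.     0.     0.006] j [ 0.1008  0.376  -0.8869  1.4578  0.2911  1.4448  0.5309] F [-0.2305 -0.1328 -3.0952] g 0.365
[285.4692 373.2145] [280 358  12  32 373]
```

View pics/w2s.png

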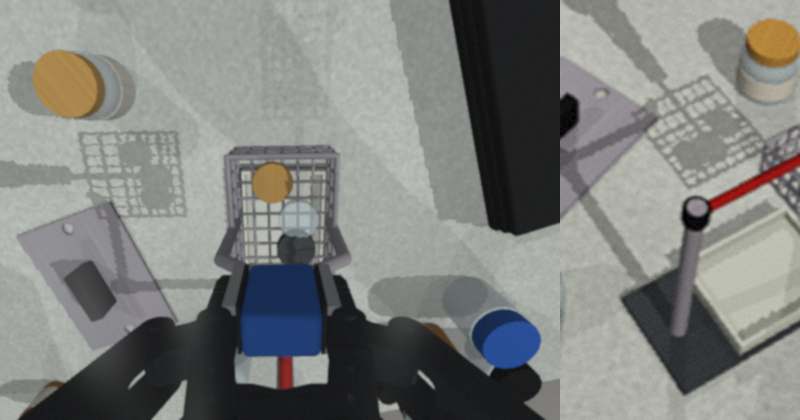

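The basket hangs upright in the grip at about (282,310), and the red arm shows just behind it at (285,373), so they are nearly aligned. I'll measure the sideways offset.

```bash
python3 - <<'E'
from h import *
o=manip.get_obs();w=cv2.imread("pics/w2.png")[:,:,::-1].copy()
m,b=blobs(w,[0,120,50],[8,255,255],[270,350,300,395],60)
y,x=np.nonzero(m)
for r in(362,372,386): print(onz("wrist",(x[y==r].mean(),r),.212,o))
t=cv2.imread("pics/t2.png")[:,:,::-1].copy();m,b=blobs(t,[0,120,50],[8,255,255],[100,140,165,240],20)
for c,s in b: print("top red",c,s,onz("top",c,.21))
m,b=blobs(t,[105,120,50],[130,255,255],[90,150,165,290],20)
for c,s in b: print("top blue",c,s,onz("top",c,.30))
u=np.array([.967,-.254,0]);seat=np.array([.583,.275,.219])
go(seat+u*.004+[0,0,.04],165.3,o)
E
```

```text
[0.6168 0.2674 0.212 ]
[0.6259 0.2651 0.212 ]
[0.6391 0.2618 0.212 ]
top red [138.3946 192.9819] [123 161  29  64 332] [0.6051 0.2739 0.21  ]
clk 15.30 pos [0.5203 0.2892 0.2641] yaw 165.53 SHIFT [-0.853  0.024  0.064] TURN [-0.     0.     0.005] j [ 0.1015  0.3757 -0.8867  1.458   0.291   1.4448  0.531 ] F [-0.234   0.0129 -3.6519] g 0.367
```

```bash
python3 -m inch '[[[0,0,0.03],[0,0,0]],[[-0.07,0.01,0.06],[0,0,0]],[[-0.16,0.02,0.06],[0,0,0]],[[-0.26,0.02,0.06],[0,0,0]],[[-0.37,0.02,0.06],[0,0,0]],[[-0.48,0.02,0.06],[0,0,0]],[[-0.6,0.02,0.06],[0,0,0]],[[-0.7,0.02,0.06],[0,0,0]],[[-0.79,0.02,0.06],[0,0,0]],[[-0.85,0.02,0.06],[0,0,0]]]'; python3 -m inch '[[[0,0,0.03],[0,0,0]],[[0,0,0.08],[0,0,0]],[[0,0,0.13],[0,0,0]],[[0,0,0.19],[0,0,0]],[[0,0,0.24],[0,0,0]],[[0,0,0.28],[0,0,0]],[[0,0,0.32],[0,0,0]],[[0,0,0.35],[0,0,0]],[[0,0,0.37],[0,0,0]],[[0,0,0.38],[0,0,0]]]'; python3 - <<'E'
from h import *
u=np.array([.967,-.254,0]);seat=np.array([.583,.275,.219])
go(seat+u*.004+[0,0,.009],165.3)
s=manip.camera("scene");t=manip.camera("top")
cv2.imwrite("pics/st3.png",np.hstack([cv2.resize(s[170:390,300:480],(360,440)),cv2.resize(t[130:350,80:280],(400,440))])[:,:,::-1])
E
```

```text
clock: 16.3
position: [0.5871, 0.2738, 0.2591]
ee_rot: [0.126, 0.992, -0.0, -0.0]
ft_force: [0.3, 0.1, -2.9]
grip_width: 0.365
grasp_force: 59.7
clock: 17.3
position: [0.5864, 0.2741, 0.2288]
ee_rot: [0.126, 0.992, -0.0, 0.0]
ft_force: [-1.0, -0.5, -3.8]
grip_width: 0.367
grasp_force: 59.6
clk 17.30 pos [0.5864 0.2741 0.2288] yaw 165.56 SHIFT [-0.006  0.     0.009] TURN [-0.     0.     0.006] j [ 0.0752  0.5086 -0.8339  1.3654  0.373   1.4282  0.5721] F [-0.9703 -0.4841 -3.7912] g 0.367
```

View pics/st3.png

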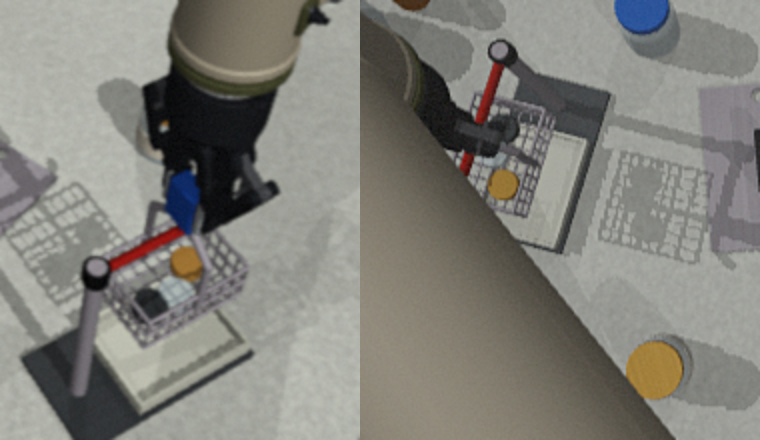

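Both views show the handle threaded over the arm, with the bar just above it. The gripper still carries the weight, so I'll lower a little more and then open.

```bash
python3 -m inch '[[[0,0,0.01],[0,0,0]],[[0,0,0.02],[0,0,0]],[[0,0,0.03],[0,0,0]],[[0,0,0.03],[0,0,0]],[[0,0,0.03],[0,0,0]],[[0,0,0.03],[0,0,0]],[[0,0,0.03],[0,0,0]],[[0,0,0.03],[0,0,0]],[[0,0,0.03],[0,0,0]],[[0,0,0.03],[0,0,0]]]'
```

```text
clock: 18.4
position: [0.5866, 0.2743, 0.2275]
ee_rot: [0.126, 0.992, 0.0, 0.001]
ft_force: [-2.6, -1.3, 5.4]
grip_width: 0.367
grasp_force: 60.7
```

```bash
python3 -m inch '[[[0,0,0],[0,0,0]],[[0,0,0],[0,0,0]],[[0,0,0],[0,0,0]],[[0,0,0],[0,0,0]],[[0,0,0],[0,0,0]],[[0,0,-0.02],[0,0,0]],[[0,0,-0.05],[0,0,0]],[[0,0,-0.1],[0,0,0]],[[0,0,-0.18],[0,0,0]],[[0,0,-0.28],[0,0,0]]]' 0.85;  python3 - <<'E'
from h import *
go((.60,.03,.2),186.4)
s=manip.camera("scene")
cv2.imwrite("pics/s4.png",cv2.resize(s[170:390,300:480],(540,600),interpolation=cv2.INTER_CUBIC)[:,:,::-1])
E
```

```text
clock: 19.4
position: [0.5863, 0.2741, 0.2495]
ee_rot: [0.126, 0.992, -0.0, 0.0]
ft_force: [-0.7, 0.2, 0.8]
grip_width: 0.848
grasp_force: 0.0
clk 19.40 pos [0.5863 0.2741 0.2495] yaw 165.56 SHIFT [-0.926 -2.912  0.619] TURN [-0.     0.    -0.463] j [ 0.0732  0.498  -0.8379  1.3342  0.3651  1.4659  0.5787] F [-0.7143  0.2266  0.7562] g 0.848
```

View pics/s4.png

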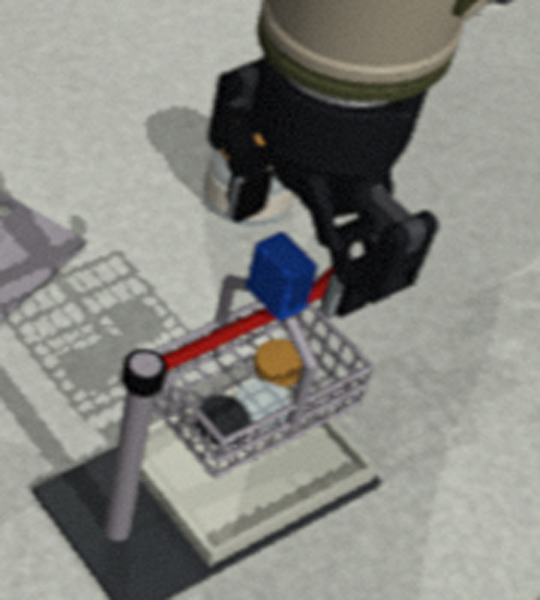

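The basket hangs freely on the hook and the fingers are clear of it. I'll rise straight up, then head for the lid.

```bash
python3 -m inch '[[[0,0,-0.1],[0,0,0]],[[0,0,-0.25],[0,0,0]],[[0,0,-0.4],[0,0,0]],[[0,0,-0.5],[0,0,0]],[[0,0,-0.55],[0,0,0]],[[0,-0.05,-0.55],[0,0,0]],[[0,-0.12,-0.55],[0,0,0]],[[0,-0.2,-0.55],[0,0,0]],[[0,-0.3,-0.55],[0,0,0]],[[0,-0.4,-0.55],[0,0,0]]]' >/dev/null; python3 -m inch '[[[-0.03,-0.1,0],[0,0,0]],[[-0.06,-0.2,0],[0,0,0]],[[-0.09,-0.3,0],[0,0,0]],[[-0.12,-0.4,0],[0,0,0]],[[-0.15,-0.5,0],[0,0,0]],[[-0.18,-0.6,0.05],[0,0,0]],[[-0.21,-0.7,0.2],[0,0,-0.03]],[[-0.24,-0.8,0.35],[0,0,-0.06]],[[-0.27,-0.9,0.5],[0,0,-0.1]],[[-0.3,-1,0.65],[0,0,-0.15]]]' 1; python3 - <<'E'
from h import *
go((.606,.0085,.16),186.4)
E
```

```text
clock: 21.45
position: [0.5816, 0.1589, 0.2401]
ee_rot: [0.066, 0.998, -0.0, -0.0]
ft_force: [-0.3, -0.0, -0.6]
grip_width: 1.003
grasp_force: 0.0
clk 21.45 pos [0.5816 0.1589 0.2401] yaw 172.39 SHIFT [-0.551 -1.823  1.002] TURN [-0.    -0.    -0.311] j [ 0.3138  0.3998 -0.8554  1.4748  0.3026  1.4044  0.8854] F [-0.2836 -0.0484 -0.5512] g 1.003
```

```bash
python3 -m inch '[[[-0.03,-0.1,0.05],[0,0,-0.02]],[[-0.06,-0.2,0.1],[0,0,-0.03]],[[-0.08,-0.3,0.15],[0,0,-0.05]],[[-0.11,-0.4,0.2],[0,0,-0.06]],[[-0.14,-0.5,0.25],[0,0,-0.08]],[[-0.17,-0.6,0.3],[0,0,-0.1]],[[-0.2,-0.7,0.35],[0,0,-0.11]],[[-0.22,-0.8,0.4],[0,0,-0.13]],[[-0.25,-0.9,0.45],[0,0,-0.14]],[[-0.28,-1,0.5],[0,0,-0.16]]]' >/dev/null; python3 -m inch '[[[-0.02,-0.1,0.05],[0,0,-0.02]],[[-0.04,-0.2,0.1],[0,0,-0.03]],[[-0.06,-0.3,0.15],[0,0,-0.05]],[[-0.08,-0.4,0.2],[0,0,-0.06]],[[-0.1,-0.5,0.25],[0,0,-0.08]],[[-0.12,-0.6,0.3],[0,0,-0.1]],[[-0.14,-0.7,0.4],[0,0,-0.12]],[[-0.16,-0.8,0.5],[0,0,-0.14]],[[-0.17,-0.85,0.5],[0,0,-0.16]],[[-0.17,-0.85,0.5],[0,0,-0.16]]]' 1; python3 - <<'E'
from h import *
go((.606,.0085,.034-.0187),186.4)
w=manip.camera("wrist")
cv2.imwrite("pics/w5.png",w[:,:,::-1])
E
```

```text
clock: 23.45
position: [0.6062, 0.0085, 0.1606]
ee_rot: [-0.058, 0.998, -0.0, -0.0]
ft_force: [-0.3, 0.3, 0.4]
grip_width: 1.003
grasp_force: 0.0
clk 23.45 pos [0.6062 0.0085 0.1606] yaw -173.30 SHIFT [0.002 0.    1.816] TURN [ 0.    -0.001  0.007] j [ 0.5493  0.4652 -0.8304  1.5694  0.3545  1.2652  1.3517] F [-0.3296  0.2947  0.4336] g 1.003
```

View pics/w5.png

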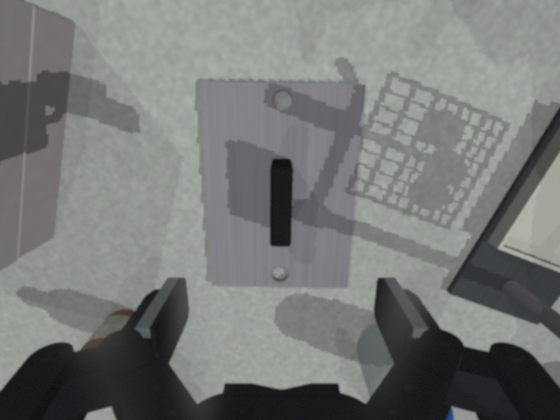

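The wrist view shows the lid holes at (282,100) and (279,273), with the black handle centred at (281,202) between the fingers.

```bash
python3 - <<'E'
from h import *
o=manip.get_obs();a=onz("wrist",(282.5,100),.003,o);b=onz("wrist",(279,273),.003,o);d=b-a
print((a+b)/2,np.linalg.norm(d),np.degrees(np.arctan2(d[1],d[0])))
E
python3 -m inch '[[[0,0,0.1],[0,0,0]],[[0,0,0.2],[0,0,0]],[[0,0,0.3],[0,0,0]],[[0,0,0.4],[0,0,0]],[[0,0,0.5],[0,0,0]],[[0,0,0.6],[0,0,0]],[[0,0,0.7],[0,0,0]],[[0,0,0.8],[0,0,0]],[[0,0,0.9],[0,0,0]],[[0,0,1],[0,0,0]]]' 1
```

```text
[0.6043 0.0088 0.003 ] 0.1692653159067879 5.624003220457032
clock: 24.5
position: [0.6062, 0.0093, 0.0803]
ee_rot: [-0.059, 0.998, -0.0, 0.0]
ft_force: [-1.1, -0.0, -0.0]
grip_width: 0.999
grasp_force: 0.0
```

```bash
python3 -m inch '[[[0,0,0.12],[0,0,0]],[[0,0,0.25],[0,0,0]],[[0,0,0.38],[0,0,0]],[[0,0,0.5],[0,0,0.01]],[[0,0,0.6],[0,0,0.01]],[[0.01,0,0.68],[0,0,0.01]],[[0.01,0,0.74],[0,0,0.01]],[[0.01,0,0.78],[0,0,0.01]],[[0.01,0,0.8],[0,0,0.01]],[[0.01,0,0.8],[0,0,0.01]]]' 1; python3 -m inch '[[[0,0,0],[0,0,0]],[[0,0,0],[0,0,0]],[[0,0,0],[0,0,0]],[[0,0,0],[0,0,0]],[[0,0,0],[0,0,0]],[[0,0,0],[0,0,0]],[[0,0,0],[0,0,0]],[[0,0,0],[0,0,0]],[[0,0,0],[0,0,0]],[[0,0,0],[0,0,0]]]' 0 80; python3 -c "
from h import *
go((.5640,-.2630,.19),169.2)"
```

```text
clock: 25.5
position: [0.6055, 0.0092, 0.0169]
ee_rot: [-0.055, 0.999, -0.0, 0.0]
ft_force: [-0.3, -0.8, 0.1]
grip_width: 0.999
grasp_force: 0.0
clock: 26.5
position: [0.6056, 0.0092, 0.0172]
ee_rot: [-0.055, 0.999, -0.0, 0.0]
ft_force: [-0.5, -0.0, 5.2]
grip_width: 0.194
grasp_force: 78.8
clk 26.50 pos [0.6056 0.0092 0.0172] yaw -173.74 SHIFT [ 0.888 -3.326 -2.16 ] TURN [-0.     0.001  0.379] j [ 0.4885  0.6196 -0.7495  1.6887  0.4811  1.026   1.2561] F [-0.5244 -0.023   5.2299] g 0.194
```

```bash
python3 -m inch '[[[0,0,-0.08],[0,0,0]],[[0,0,-0.18],[0,0,0]],[[0,0,-0.28],[0,0,0]],[[0.01,-0.02,-0.38],[0,0,0]],[[0.02,-0.06,-0.49],[0,0,0]],[[0.04,-0.13,-0.6],[0,0,0]],[[0.06,-0.21,-0.7],[0,0,0]],[[0.09,-0.3,-0.8],[0,0,0]],[[0.12,-0.4,-0.9],[0,0,0]],[[0.15,-0.5,-1],[0,0,0]]]' 0 80; python3 -m inch '[[[0.02,-0.08,-0.11],[0,0,0.01]],[[0.04,-0.16,-0.22],[0,0,0.02]],[[0.06,-0.24,-0.34],[0,0,0.04]],[[0.08,-0.32,-0.46],[0,0,0.06]],[[0.1,-0.4,-0.58],[0,0,0.08]],[[0.12,-0.48,-0.7],[0,0,0.1]],[[0.14,-0.56,-0.8],[0,0,0.12]],[[0.16,-0.64,-0.9],[0,0,0.14]],[[0.18,-0.72,-0.96],[0,0,0.16]],[[0.2,-0.8,-1],[0,0,0.18]]]';  python3 -c "
from h import *
go((.5640,-.2630,.19),169.2)"
```

```text
clock: 27.5
position: [0.5977, -0.0329, 0.0975]
ee_rot: [-0.054, 0.999, -0.0, -0.0]
ft_force: [0.7, 0.2, -2.5]
grip_width: 0.196
grasp_force: 78.0
clock: 28.5
position: [0.5889, -0.0978, 0.1774]
ee_rot: [0.017, 1.0, -0.0, 0.0]
ft_force: [0.4, -0.6, -2.7]
grip_width: 0.197
grasp_force: 77.9
clk 28.50 pos [ 0.5889 -0.0978  0.1774] yaw 178.08 SHIFT [ 0.242 -2.074 -0.158] TURN [-0.     0.     0.197] j [ 0.7096  0.4138 -0.79    1.5776  0.3032  1.277   1.4108] F [ 0.4181 -0.6157 -2.7281] g 0.197
```

```bash
python3 -m inch '[[[0.01,-0.1,-0.04],[0,0,0.01]],[[0.02,-0.2,-0.08],[0,0,0.02]],[[0.04,-0.3,-0.12],[0,0,0.03]],[[0.05,-0.4,-0.16],[0,0,0.04]],[[0.06,-0.5,-0.16],[0,0,0.05]],[[0.07,-0.6,-0.16],[0,0,0.06]],[[0.08,-0.7,-0.16],[0,0,0.07]],[[0.1,-0.8,-0.16],[0,0,0.08]],[[0.11,-0.9,-0.16],[0,0,0.09]],[[0.12,-1,-0.16],[0,0,0.1]]]'>/dev/null; python3 -m inch '[[[0,-0.12,0],[0,0,0.01]],[[0.01,-0.24,0],[0,0,0.02]],[[0.02,-0.36,0],[0,0,0.03]],[[0.02,-0.48,0],[0,0,0.05]],[[0.03,-0.6,0],[0,0,0.07]],[[0.04,-0.72,0],[0,0,0.08]],[[0.04,-0.83,0],[0,0,0.09]],[[0.04,-0.92,0],[0,0,0.1]],[[0.04,-1,0],[0,0,0.1]],[[0.04,-1,0],[0,0,0.1]]]';  python3 - <<'E'
from h import *
go((.5640,-.2630,.19),169.2)
w=manip.camera("wrist");t=manip.camera("top")
cv2.imwrite("pics/w6.png",w[:,:,::-1]);cv2.imwrite("pics/t6.png",t[:,:,::-1])
cv2.imwrite("pics/wt6.png",np.hstack([w[:,60:500],cv2.resize(t[150:300,350:470],(336,420),interpolation=cv2.INTER_CUBIC)])[:,:,::-1])
E
```

```text
clock: 30.5
position: [0.5645, -0.2572, 0.1896]
ee_rot: [0.095, 0.995, -0.0, -0.0]
ft_force: [0.6, 0.1, -2.2]
grip_width: 0.204
grasp_force: 78.0
clk 30.50 pos [ 0.5645 -0.2572  0.1896] yaw 169.09 SHIFT [-0.007 -0.072 -0.005] TURN [-0.    -0.    -0.002] j [ 0.8878  0.4344 -0.7021  1.5009  0.2854  1.3108  1.5385] F [ 0.5912  0.0912 -2.244 ] g 0.204
```

View pics/wt6.png

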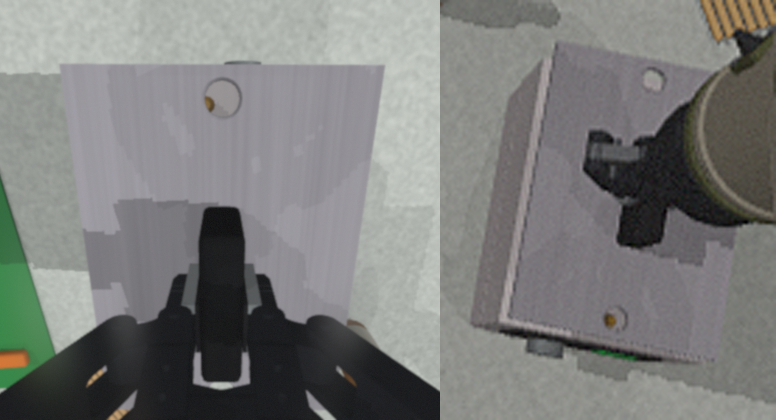

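The wrist view shows the lid's near hole at full-frame (282,98), with a brass stud tip at its left edge near (268,104). The top view shows holes at about (426,178) and (412.5,264), with a stud inside the lower one. The yaw looks right and a few mm of shift remain, which I'll measure.

```bash
python3 - <<'E'
from h import *
o=manip.get_obs();w=cv2.imread("pics/w6.png")[:,:,::-1].copy();t=cv2.imread("pics/t6.png")[:,:,::-1].copy();t0=cv2.imread("pics/top0.png")[:,:,::-1].copy()
def hole(im,box,thr):
    x0,y0,x1,y1=box;c=im[y0:y1,x0:x1];g=c.astype(int);h=cv2.cvtColor(c,cv2.COLOR_RGB2HSV)
    m=((g[:,:,1]>=g[:,:,2]-1)).astype(np.uint8)  # not purplish lid
    m=cv2.morphologyEx(m,cv2.MORPH_OPEN,np.ones((2,2)))
    cc=max(cv2.findContours(m,0,2)[0],key=cv2.contourArea);(x,y),r=cv2.minEnclosingCircle(cc)
    return (x+x0,y+y0),r
hw,r=hole(w,(260,72,306,124),0);print("wrist hole",hw,r)
ha,ra=hole(t,(418,170,434,187),0);hb,rb=hole(t,(404,255,421,272),0);print("top holes",ha,ra,hb,rb)
zl=o["position"][2]-.0172+.006
W=onz("wrist",hw,zl,o);A=onz("top",ha,zl);B=onz("top",hb,zl);d=A-B
print("hole -x wrist",W,"top",B,"other",A,"len",np.linalg.norm(d),"lid c",(A+B)/2,"ang",np.degrees(np.arctan2(d[1],d[0])))
x=R.from_quat(o["ee_rot"]).as_matrix()[:,0];print("pred hole",o["position"]+x*.084)
m,b=blobs(w,[8,90,50],[30,255,255],[260,72,306,124],5)
for c,s in b: print("stud through hole",c,s,onz("wrist",c,.133,o))
for z in(.128,.131,.134): 
    p=onz("top",(421.73,183.86),z);q=onz("top",(409.38,264.43),z);print(z,(p+q)/2,np.linalg.norm(p-q),q)
m,b=blobs(t,[8,90,50],[30,255,255],[404,255,421,272],3)
for c,s in b: print("stud through hole top",c,s,onz("top",c,.133))
w1=cv2.imread("pics/w1.png")[:,:,::-1].copy();o1=dict(o,position=np.array([.53,-.3009,.2313]),ee_rot=[.0984,.9951,0,0])
S=[blobs(w1,[10,90,50],[30,255,255],bx,8)[1] for bx in((320,125,350,155),(310,315,345,345))]
print([(c,s) for q in S for c,s in q])
s=[onz("wrist",max(q,key=lambda a:a[1][4])[0],.131,o1) for q in S];d=s[1]-s[0];print("w1 bath",(s[0]+s[1])/2,s,np.linalg.norm(d),np.degrees(np.arctan2(d[1],d[0])))
E
```

```text
wrist hole (281.79999923706055, 98.79999923706055) 17.974525451660156
top holes (427.0, 178.5) 3.3542017936706543 (411.5, 265.0) 3.3542017936706543
hole -x wrist [ 0.4807 -0.2397  0.1785] top [ 0.4801 -0.2365  0.1785] other [ 0.6469 -0.2727  0.1785] len 0.17069171508376277 lid c [ 0.5635 -0.2546  0.1785] ang -12.225932957875461
pred hole [ 0.4823 -0.24    0.1897]
stud through hole [269.1757 103.2568] [266  97   8  14  74] [ 0.4812 -0.2471  0.133 ]
0.128 [ 0.5656 -0.2638  0.128 ] 0.16832613288310347 [ 0.4829 -0.2481  0.128 ]
0.131 [ 0.5652 -0.2628  0.131 ] 0.16770169266822213 [ 0.4828 -0.2472  0.131 ]
0.134 [ 0.5648 -0.2618  0.134 ] 0.16707725245334093 [ 0.4827 -0.2463  0.134 ]
stud through hole top [410.4167 264.25  ] [409 263   4   4  12] [ 0.4831 -0.2486  0.133 ]
[(array([335.04, 140.16]), array([329, 134,  13,  13, 125], dtype=int32)), (array([327.0417, 329.475 ]), array([322, 322,  10,  17, 120], dtype=int32))]
w1 bath [ 0.562  -0.2664  0.131 ] [array([ 0.4805, -0.2511,  0.131 ]), array([ 0.6435, -0.2818,  0.131 ])] 0.16583314651274544 -10.67763114063206
```

```bash
python3 -m inch '[[[0,-0.03,0],[0,0,0]],[[-0.01,-0.06,0],[0,0,0]],[[-0.02,-0.09,0],[0,0,0]],[[-0.03,-0.11,0],[0,0,0]],[[-0.03,-0.11,0.06],[0,0,0]],[[-0.03,-0.11,0.14],[0,0,0]],[[-0.03,-0.11,0.22],[0,0,0]],[[-0.03,-0.11,0.3],[0,0,0]],[[-0.03,-0.11,0.35],[0,0,0]],[[-0.03,-0.11,0.37],[0,0,0]]]';  python3 - <<'E'
from h import *
go((.5645,-.266,.139),169.2)
o=manip.get_obs();w=manip.camera("wrist");t=manip.camera("top")
cv2.imwrite("pics/wt7.png",np.hstack([cv2.resize(w[60:150,230:330],(400,360),interpolation=cv2.INTER_CUBIC),cv2.resize(t[160:280,390:450],(180,360),interpolation=cv2.INTER_CUBIC)])[:,:,::-1])
m,b=blobs(w,[8,90,50],[30,255,255],[260,72,306,124],5)
for c,s in b: print("stud",c,s,onz("wrist",c,.133,o))
x=R.from_quat(o["ee_rot"]).as_matrix()[:,0];print("pred hole",o["position"]+x*.084)
E
```

```text
clock: 31.6
position: [0.5652, -0.265, 0.1594]
ee_rot: [0.094, 0.996, 0.0, -0.0]
ft_force: [-0.5, -0.5, -3.0]
grip_width: 0.193
grasp_force: 78.0
clk 31.60 pos [ 0.5652 -0.265   0.1594] yaw 169.17 SHIFT [ 0.006 -0.014  0.255] TURN [ 0.    -0.001 -0.001] j [ 0.8885  0.4662 -0.6907  1.5252  0.3052  1.2612  1.5384] F [-0.4719 -0.4835 -3.0188] g 0.193
stud [278.3077  99.8462] [270  91  18  19 247] [ 0.481  -0.2507  0.133 ]
pred hole [ 0.4827 -0.2492  0.1595]
```

View pics/wt7.png

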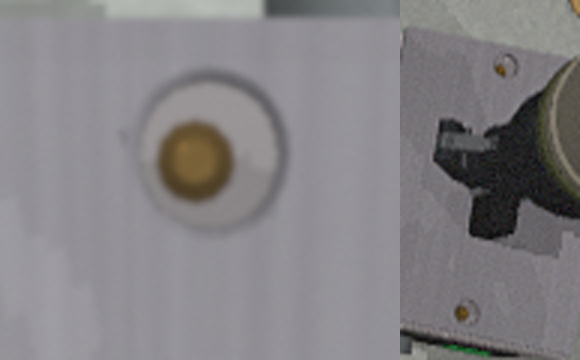

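The wrist crop shows the stud in the hole, about 2 mm towards tool −y and 1 mm towards −x of its centre. The top view shows both studs in their holes with the same offset. I'll nudge the lid and lower it.

```bash
python3 -m inch '[[[-0.01,-0.02,0],[0,0,0]],[[-0.01,-0.025,0.02],[0,0,0]],[[-0.01,-0.025,0.05],[0,0,0]],[[-0.01,-0.025,0.09],[0,0,0]],[[-0.01,-0.025,0.13],[0,0,0]],[[-0.01,-0.025,0.17],[0,0,0]],[[-0.01,-0.025,0.21],[0,0,0]],[[-0.01,-0.025,0.24],[0,0,0]],[[-0.01,-0.025,0.26],[0,0,0]],[[-0.01,-0.025,0.27],[0,0,0]]]'
```

```text
clock: 32.7
position: [0.5658, -0.2672, 0.1383]
ee_rot: [0.094, 0.996, -0.0, -0.0]
ft_force: [0.8, -0.2, -1.9]
grip_width: 0.198
grasp_force: 78.0
```

```bash
python3 -m inch '[[[0,0,0.01],[0,0,0]],[[0,0,0.02],[0,0,0]],[[0,0,0.025],[0,0,0]],[[0,0,0.025],[0,0,0]],[[0,0,0.025],[0,0,0]],[[0,0,0.025],[0,0,0]],[[0,0,0.025],[0,0,0]],[[0,0,0.025],[0,0,0]],[[0,0,0.025],[0,0,0]],[[0,0,0.025],[0,0,0]]]'; python3 -m inch '[[[0,0,0],[0,0,0]],[[0,0,0],[0,0,0]],[[0,0,0],[0,0,0]],[[0,0,0],[0,0,0]],[[0,0,0],[0,0,0]],[[0,0,0],[0,0,0]],[[0,0,0],[0,0,0]],[[0,0,-0.1],[0,0,0]],[[0,0,-0.2],[0,0,0]],[[0,0,-0.3],[0,0,0]]]' 1;python3 -m inch '[[[0,0,-0.1],[0,0,0]],[[0,0,-0.2],[0,0,0]],[[0,0,-0.3],[0,0,0]],[[0,0,-0.4],[0,0,0]],[[0,0,-0.5],[0,0,0]],[[0,0,-0.6],[0,0,0]],[[0,0,-0.7],[0,0,0]],[[0,0,-0.8],[0,0,0]],[[0,0,-0.9],[0,0,0]],[[0,0,-1],[0,0,0]]]';  python3 - <<'E'
from h import *
w=manip.camera("wrist");s=manip.camera("scene")
cv2.imwrite("pics/ws8.png",np.hstack([cv2.resize(w,None,fx=.65,fy=.65,interpolation=cv2.INTER_AREA),cv2.resize(s[100:373,150:440],(290,273))])[:,:,::-1])
E
```

```text
clock: 33.7
position: [0.566, -0.2672, 0.1372]
ee_rot: [0.094, 0.996, -0.0, 0.0]
ft_force: [-3.7, 1.2, 6.5]
grip_width: 0.196
grasp_force: 79.0
clock: 34.7
position: [0.5661, -0.2673, 0.1617]
ee_rot: [0.094, 0.996, -0.0, 0.0]
ft_force: [-0.1, -0.9, 1.0]
grip_width: 1.0
grasp_force: 0.0
clock: 35.7
position: [0.5658, -0.2672, 0.2412]
ee_rot: [0.094, 0.996, -0.0, 0.0]
ft_force: [-0.5, 0.8, 0.4]
grip_width: 1.001
grasp_force: 0.0
```

View pics/ws8.png

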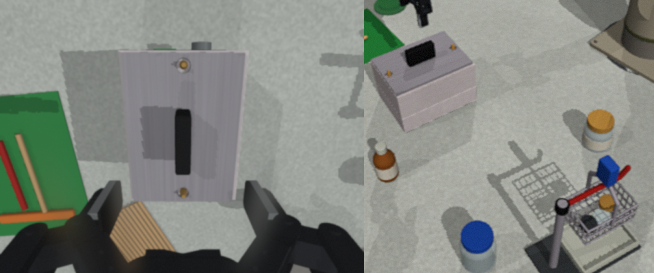

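The lid lies flat with a stud through each hole, seen in the wrist view at (182,64) and (183,193). The basket hangs still on the hook, the jars and bottle are where they started, and the robot is clear.

```bash
python3 -c "
from workcell import manip
print(manip.hand_in())"
```

```text
the job is handed in; nothing more can be done
None
```

The job is handed in at about 36 s of the 64 s: the last pictures show the basket hanging on the hook, the lid seated flat over both studs, and the jars and bottle in place; no verdict came back.

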